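Tip the tall sawn blank onto the deburring board

ROBOT

A 6-joint arm with a two-finger parallel gripper is mounted at the origin on the work surface. World frame = base frame: x ahead of the robot, y to its left, z up, the work surface at z = 0. Lengths are in m, angles in rad, forces in N, time in s.
With the tool pointing down it reaches from about 0.35 to 0.775 m from the base axis. Payload 7.3 kg.
Tool frame: the origin (TCP) lies midway between the tips of the shut fingers; the grasp point (between the pads) lies 19 mm behind it (robot.grasp_offset is the z of the grasp point in the tool frame, in m); z points along the fingers, y is the direction in which the jaws open and shut (so a half turn about z gives the same grasp; the last joint's range is limited). The gripper opens to 92 mm and grips with 3 to 60 N. Pads are 19 mm wide; open, the fingers measure 130 mm over their backs; the gripper's body (75 mm by 190 mm) begins 47 mm behind the grasp point.
Start: joints at [-1.301, 0.342, 1.524, -0, 1.275, -0.146], TCP at [0.212, -0.48, 0.227] pointing down, gripper open.
Joint ranges: [-2.53, 2.53], [-0.77, 2.02], [0.04, 2.7], [-1, 4.14], [0.28, 2.66], [-3.11, 3.11]. Speed limits (rad/s): [2.57, 2.57, 3.14, 3.14, 3.14, 3.14].

INTERFACE

Orientations are given as [roll, pitch, yaw] about the fixed x, y, z axes, in that order (R = Rz(yaw) Ry(pitch) Rx(roll)).
In Python, from cell import observe, imaging, workorder, robot gives the robot as it stands. The module is installed in compiled form; this text tells all that it offers.
- The arm moves only by the tool send_rows, never from a script. Its argument "series" is a list of rows, each a list of 7 numbers: the shift along the tool's x, y, z in m, then the turn, a rotation vector about the tool's x, y, z in rad, then the closure, from 0 (fully open) to 1 (shut). A call has 1 to 5 rows; each row shifts and turns the commanded pose from where the row before left it, along the tool's axes as they then stand; what a row does not reach is not made up. A row lasts 1/12 s, in which the tool goes at most 41.7 mm and 7.16 degrees, less where a joint would pass 70% of its speed; a pose out of reach is approached as far as the arm can. A call is refused whole if a number of a shift passes 0.0417 or a number of a turn 0.125, either way. A call with a gripper value outside its range is refused whole. The fingers move at their own pace and stop on an object; "newtons" is the grip in N (left out, the last holds). Time passes only in rows, so rows that do not move let the fingers close. It gives the time, the measured TCP pose, the force and the opening at its end, in the units of the state.
- observe(): the state, without advancing time (a new reading comes with each control period).
- imaging.read_camera(name): name is "scene" or "top"; returns a dict with "color" (480x640x3 uint8, red, green, blue), "range_z" (480x640 float32, m along the optical axis (not along the pixel's ray), 0 where there is no reading), "vfov" (degrees; the focal length in pixels is half the picture's height over the tangent of half this angle, whatever the lens; pixels are square), "cx", "cy" (the principal point, pixels), "T" (4x4, takes a point from camera to world coordinates). Camera axes: x right, y down, z forward; pixel columns grow to the right and rows downward; lengths in m; the calibration is good to about 2 mm. A picture is of the moment at which its call begins.
- workorder.hand_in(): hands the job in, once; it reports no verdict.
The state is a dict: "time": time; "qpos": joint angles; "qvel": joint speeds; "joint_efforts": joint torques, N m; "tool_pos": TCP position; "tool_rot": TCP orientation; "contact_force": force on the tool from outside, world axes, zero at the start; "torque": the same for the moment, N m; "opening": finger opening in m.
Only numpy, scipy, OpenCV 4.12 (cv2) and the standard library are available. Lean on these libraries where they do the work, as an engineer would, in place of code of your own. Each camera call takes 0.05 s, during which the arm holds its last target.

TASK

Three sawn aluminium blanks stand on the bench along the front edge of the plywood deburring board. Push the tall square one high up, towards the board, so that its foot catches on the board's edge and it tips over and lies on its side on the board, pointing squarely away from that edge with its foot end still at the edge. Do not lift it, leave the short square blank and the round one standing where they are, and let go.

Things in the scene. Friction and masses are not known exactly. Their poses are not given: they have to be found in the camera images.
- tall_mid (a point): The tall square blank, to be tipped: plain aluminium bar, 45 x 45 mm, 110 mm tall, about 0.6 kg, standing on end on the bench, 2 to 6 mm in front of the board's front edge, faces parallel to it (within 2 degrees). The point is its centre, 55 mm above its foot; z runs from foot to top (up while it stands), x and y are square to its side faces.
- board_edge (a point): Plywood deburring board fixed to the bench, 12 mm thick, 260 deep, 420 wide. The point: middle of its front top edge (nearest the robot). x points across the board, away from the robot; y along the edge to the left; z up. The blanks stand along this edge at about y = -130, 0, 130 mm, in any order. File and brush, under 40 mm high, lie beyond x = 170 mm; the near half is clear.
- short_mid (a point): The short square blank, to be left standing: aluminium, 45 x 45 mm in plan, 70 mm tall. The point is its centre, 35 mm above its foot; z up.
- round_mid (a point): The round blank, to be left standing: an aluminium cylinder 45 mm in diameter, 90 mm tall. The point is its centre, 45 mm above its foot; z up.
Mind the look-alikes: they are no part of the job. Leave any orange or yellow look-alike of the part that bears tall_mid alone. What is shaped like the part that bears round_mid but yellow is not meant.

How it is judged:
By the outcome, as a careful person would: the job done as asked, in the order asked, and still so for the second after the job is handed in, with the robot touching nothing.
It also fails if it takes over 27 s, if anything falls off the work surface, if the arm or the gripper's body presses on something with over 40 N, if the wrist force passes 120 N, or if a joint passes its speed limit or range.

## Working session

There is one attempt and no reset: what is moved stays moved. The work goes in short steps, Python scripts to look and compute and a tool call to move; the robot and the scene stay as the last step left them, time stands still between calls to the robot, and variables do not carry over. Pictures are saved under pics/ and viewed, and the job is handed in when it is done.

Besides the shell and the picture viewer there is one more tool, called after "Request:" by a JSON object that holds its "method" and its "body". send_rows: Moves the arm, as the interface text tells. Its arguments: {"type":"object","properties":{"series":{"type":"array","items":{"type":"array","items":{"type":"number"}}},"newtons":{"type":"number"}},"required":["series"]}

```bash
mkdir -p pics; python3 - <<'E'
from cell import observe, imaging, workorder, robot
import cv2,pickle
print(observe()); print(robot.grasp_offset)
for n in("scene","top"):
    d=imaging.read_camera(n); pickle.dump(d,open(n+"0.pkl","wb"))
    cv2.imwrite(f"pics/{n}0.png",d["color"][:,:,::-1]); print(n,d["vfov"],d["cx"],d["cy"],d["T"])
E
```

```text
{'time': 0.0, 'qpos': array([-1.30100118e+00,  3.42726017e-01,  1.52503672e+00, -2.47786732e-06,
        1.27538487e+00, -1.46034211e-01]), 'qvel': array([ 0.00196822,  0.00096211, -0.00114552, -0.00096734,  0.0001237 ,
       -0.00163191]), 'joint_efforts': array([ 1.29920056e-03, -4.31239700e+01, -2.44216776e+01,  7.20106484e-02,
        5.58114436e-02, -1.31372199e-04]), 'tool_pos': array([ 0.21196519, -0.47985701,  0.22603638]), 'tool_rot': array([-3.14005391e+00, -2.23925397e-04,  4.15829911e-01]), 'contact_force': array([-3.11383855e-01,  2.11322213e-04,  3.92683166e-01]), 'torque': array([ 0.02636085,  0.0010409 , -0.00891397]), 'opening': 0.09168409511183505}
-0.0188
scene 42.272300284269605 319.3350897895202 249.14428810473163 [[ 0.09345052  0.58348556 -0.80672895  1.31926193]
 [ 0.99561939 -0.05721305  0.07395069 -0.03781137]
 [-0.00300626 -0.81010572 -0.58627612  0.66274391]
 [ 0.          0.          0.          1.        ]]
top 53.36840626815003 323.0865626121313 233.09282616968105 [[ 0.00663888 -0.99634583  0.08515223  0.43476212]
 [-0.99948263 -0.0092914  -0.03079198  0.05956286]
 [ 0.03147064 -0.08490375 -0.99589204  0.87662014]
 [ 0.          0.          0.          1.        ]]
```

View pics/scene0.png

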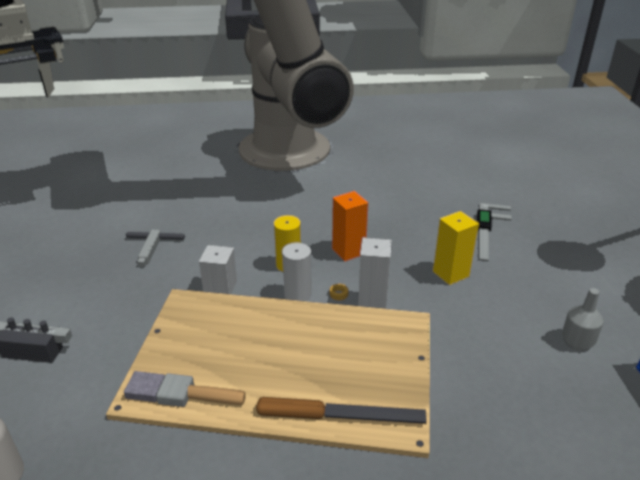

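View pics/top0.png

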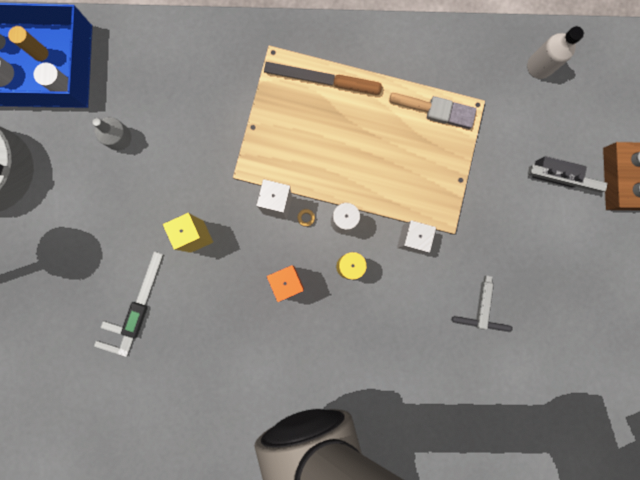

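The picture shows the look-alike candidates, by top-camera pixel:
- Bare aluminium square at (273,195), which is the tall one.
- Short bare square at (420,236).
- Bare round blank at (346,216).
- Yellow square at (182,231).
- Orange square at (285,283).
- Yellow cylinder at (352,266).

I choose (273,195), which is (375,270) in the scene view. Next I measure it.

```bash
cat > h.py <<'E'
import numpy as np,cv2,pickle
def f(d): return 240/np.tan(np.radians(d["vfov"]/2))
def ray(d,u,v):
    F=f(d); p=np.stack([(np.asarray(u,float)-d["cx"])/F,(np.asarray(v,float)-d["cy"])/F,np.ones(np.shape(u))],-1)
    return p@d["T"][:3,:3].T
def onplane(d,u,v,z):
    r=ray(d,u,v); o=d["T"][:3,3]; return o+r*((z-o[2])/r[...,2])[...,None]
def cloud(d):
    v,u=np.mgrid[:480,:640]; return d["T"][:3,3]+ray(d,u,v)*d["range_z"][...,None]
E
python3 - <<'E'
from h import *
d=pickle.load(open("top0.pkl","rb")); P=cloud(d); c=d["color"].astype(int)
hsv=cv2.cvtColor(d["color"],cv2.COLOR_RGB2HSV)
for n,(u,v) in dict(tall=(268,190),rnd=(340,216),short=(414,236),yel=(176,231),ora=(290,290),yc=(358,270),bench=(330,300),board=(330,140)).items():
    print(n,P[v,u].round(4),hsv[v,u])
# top faces
for n,(u,v,h) in dict(tall=(268,190,.11),rnd=(340,216,.09),short=(414,236,.07),yel=(176,231,.11),ora=(290,290,.11)).items():
    m=(abs(P[...,2]-P[v,u,2])<.008)&(d["range_z"]>0)
    w=np.zeros_like(m); w[v-30:v+30,u-30:u+35]=1; m&=w
    k,l=cv2.connectedComponents(m.astype(np.uint8)); m=l==l[v,u]
    cn=max(cv2.findContours(m.astype(np.uint8),cv2.RETR_EXTERNAL,cv2.CHAIN_APPROX_NONE)[0],key=cv2.contourArea)[:,0]
    q=onplane(d,cn[:,0],cn[:,1],h)[:,:2]; r=cv2.minAreaRect((q*1000).astype(np.float32)); print(n,r, np.median(P[m][:,2]))
# board
m=((hsv[...,0]>8)&(hsv[...,0]<28)&(hsv[...,1]>50)&(abs(P[...,2]-.012)<.012)).astype(np.uint8)
m=cv2.morphologyEx(m,cv2.MORPH_OPEN,np.ones((5,5)))
cn=max(cv2.findContours(m,cv2.RETR_EXTERNAL,cv2.CHAIN_APPROX_NONE)[0],key=cv2.contourArea)[:,0]
q=onplane(d,cn[:,0],cn[:,1],.012)[:,:2]
r=cv2.minAreaRect((q*1000).astype(np.float32)); print("board",r,cv2.boxPoints(r))
cv2.imwrite("pics/crop.png",cv2.resize(d["color"][140:320,140:480,::-1],None,fx=2.3,fy=2.3,interpolation=cv2.INTER_CUBIC))
E
```

```text
tall [0.5695 0.1255 0.1101] [ 12   5 239]
rnd [0.5306 0.0074 0.0916] [ 10   7 232]
short [ 0.5002 -0.1206  0.0696] [ 15   7 230]
yel [0.5013 0.2702 0.1124] [ 29 133 244]
ora [0.4089 0.088  0.1103] [ 13 175 241]
yc [ 0.4416 -0.0228  0.0889] [ 27 149 244]
bench [ 0.3874  0.019  -0.0009] [ 10   6 138]
board [0.6807 0.0213 0.0154] [ 19  91 232]
tall ((559.6912231445312, 116.51565551757812), (45.44523620605469, 45.71413803100586), 77.16285705566406) 0.11058435257704324
rnd ((530.937255859375, -2.707660675048828), (43.502716064453125, 43.362586975097656), 0.5498400926589966) 0.09053542908522905
short ((499.5818176269531, -130.2429656982422), (46.409759521484375, 45.87620544433594), 75.2258071899414) 0.07045135307386896
yel ((501.1260070800781, 261.885498046875), (46.14604187011719, 45.90158462524414), 25.59703826904297) 0.11067688927454328
ora ((419.2784118652344, 95.943603515625), (44.87250518798828, 44.998477935791016), 24.078672409057617) 0.11061632940412214
board ((685.5049438476562, -35.4625244140625), (421.0720520019531, 262.0960388183594), 76.28923034667969) [[ 508.28976 -208.93814]
 [ 762.9173  -271.06033]
 [ 862.7201   138.01309]
 [ 608.0926   200.13528]]
```

View pics/crop.png

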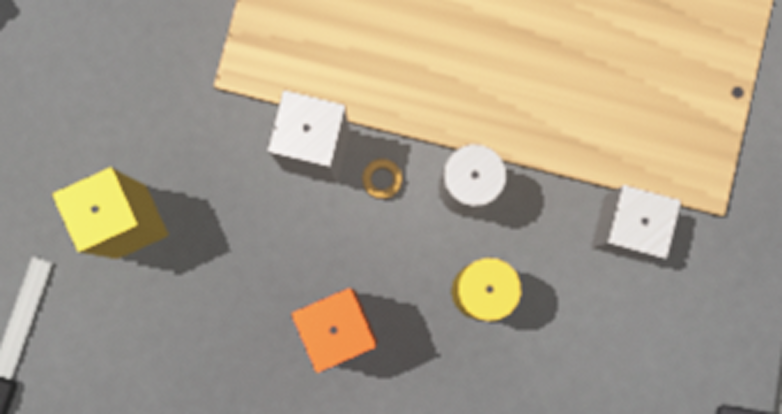

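The crop confirms it: the bare square at (273,195) has its top at 0.110 m with 45 mm sides, a gap of about 4.7 mm and a yaw within 1° of the board (−13.7°). First I turn the tool to the board's yaw (+0.655 about tool z) and shut the fingers.

Request:
{"method": "send_rows", "body": {"series": [[0,0,0,0,0,0.11,1],[0,0,0,0,0,0.11,1],[0,0,0,0,0,0.11,1],[0,0,0,0,0,0.11,1],[0,0,0,0,0,0.11,1]]}}

```text
time: 0.52
tool_pos: [0.212, -0.48, 0.2263]
tool_rot: [-3.141, 0.0, -0.14]
contact_force: [-0.9, 0.8, 0.0]
opening: 0.0629
```

Request:
{"method": "send_rows", "body": {"series": [[0,0,0,0,0,0.105,1],[0,0,0,0,0,0,1],[0,0,0,0,0,0,1]]}}

```text
time: 0.77
tool_pos: [0.212, -0.4801, 0.2264]
tool_rot: [-3.141, 0.0, -0.236]
contact_force: [0.7, -0.5, -0.3]
opening: 0.0433
```

```bash
cat > go.py <<'E'
import sys,numpy as np
from scipy.spatial.transform import Rotation as R
from cell import observe
s=observe(); T=R.from_euler("xyz",s["tool_rot"])
print(s["time"],s["tool_pos"].round(4),s["tool_rot"].round(4),s["contact_force"].round(2),s["opening"],s["qpos"].round(2))
if len(sys.argv)>3: print("tool shift",T.inv().apply(np.array(list(map(float,sys.argv[1:4])))-s["tool_pos"]).round(4))
# board coords
o=np.array([.5582,-.0044,.012]); a=-.2395
d=s["tool_pos"]-o; print("board",(d[0]*np.cos(a)+d[1]*np.sin(a)).round(4),(-d[0]*np.sin(a)+d[1]*np.cos(a)).round(4),d[2].round(4))
E
python3 go.py .504 .130 .227
```

```text
0.7667 [ 0.212  -0.4801  0.2264] [-3.141e+00  3.000e-04 -2.360e-01] [ 0.69 -0.5  -0.3 ] 0.043281474634879025 [-1.3   0.34  1.52  0.    1.28  0.51]
tool shift [ 1.412e-01 -6.614e-01 -2.000e-04]
board -0.2234 -0.5442 0.2144
```

Request:
{"method": "send_rows", "body": {"series": [[0.0083,-0.0389,0,0,0,0,1],[0.0083,-0.0389,0,0,0,0,1],[0.0083,-0.0389,0,0,0,0,1],[0.0083,-0.0389,0,0,0,0,1],[0.0083,-0.0389,0,0,0,0,1]]}}

```text
time: 1.18
tool_pos: [0.2987, -0.2994, 0.2266]
tool_rot: [-3.141, 0.0, -0.236]
contact_force: [1.7, -0.6, -0.3]
opening: 0.0093
```

Request:
{"method": "send_rows", "body": {"series": [[0.0083,-0.0389,0,0,0,0,1],[0.0083,-0.0389,0,0,0,0,1],[0.0083,-0.0389,0,0,0,0,1],[0.0083,-0.0389,0,0,0,0,1],[0.0083,-0.0389,0,0,0,0,1]]}}

```text
time: 1.6
tool_pos: [0.3852, -0.1202, 0.2269]
tool_rot: [3.141, -0.001, -0.236]
contact_force: [1.8, -0.8, 0.2]
opening: 0.0004
```

Request:
{"method": "send_rows", "body": {"series": [[0.0083,-0.0389,0,0,0,0,1],[0.0083,-0.0389,0,0,0,0,1],[0.0083,-0.0389,0,0,0,0,1],[0.0083,-0.0389,0,0,0,0,1],[0.0083,-0.0389,0,0,0,0,1]]}}

```text
time: 2.02
tool_pos: [0.4717, 0.0592, 0.2268]
tool_rot: [3.141, -0.0, -0.235]
contact_force: [0.9, -0.4, -0.8]
opening: 0.0006
```

Request:
{"method": "send_rows", "body": {"series": [[0.0083,-0.0389,0,0,0,0,1],[0.0083,-0.0389,0,0,0,0,1],[0,0,0,0,0,0,1]]}}

```text
time: 2.27
tool_pos: [0.5076, 0.1344, 0.2262]
tool_rot: [-3.139, -0.001, -0.231]
contact_force: [-1.3, -1.0, -0.2]
opening: 0.0001
```

```bash
python3 go.py .504 .130 .088
```

```text
2.2667 [0.5076 0.1344 0.2262] [-3.1391e+00 -7.0000e-04 -2.3090e-01] [-1.32 -1.05 -0.18] 0.00010931788088488744 [0.11 0.34 1.53 0.   1.27 1.91]
tool shift [-0.0026  0.0054  0.1382]
board -0.082 0.1228 0.2142
```

Request:
{"method": "send_rows", "body": {"series": [[0,0,0.034,0,0,0,1],[0,0,0.034,0,0,0,1],[0,0,0.034,0,0,0,1],[0,0,0.034,0,0,0,1],[0,0,0,0,0,0,1]]}}

```text
time: 2.68
tool_pos: [0.5014, 0.1281, 0.0849]
tool_rot: [3.137, 0.011, -0.236]
contact_force: [-1.8, -0.1, 0.0]
opening: 0.0004
```

Request:
{"method": "send_rows", "body": {"series": [[0,0,0,0,0,0,1],[0,0,0,0,0,0,1]]}}

```text
time: 2.85
tool_pos: [0.507, 0.1287, 0.0924]
tool_rot: [-3.141, -0.002, -0.238]
contact_force: [0.4, -0.1, 0.7]
opening: 0.0006
```

```bash
python3 go.py .504 .130 .088; python3 - <<'E'
from cell import imaging
import cv2
a=[imaging.read_camera(n)["color"][:,:,::-1] for n in("scene","top")]
cv2.imwrite("pics/pre.png",cv2.hconcat([cv2.resize(a[0][160:340,200:500],(400,240)),cv2.resize(a[1][130:340,130:480],(400,240))]))
E
```

```text
2.85 [0.507  0.1287 0.0924] [-3.1409e+00 -2.2000e-03 -2.3800e-01] [ 0.43 -0.06  0.74] 0.0005833314811685719 [ 0.1   0.49  1.71 -0.    0.94  1.91]
tool shift [-0.0032 -0.0005  0.0043]
board -0.0813 0.1172 0.0804
```

View pics/pre.png

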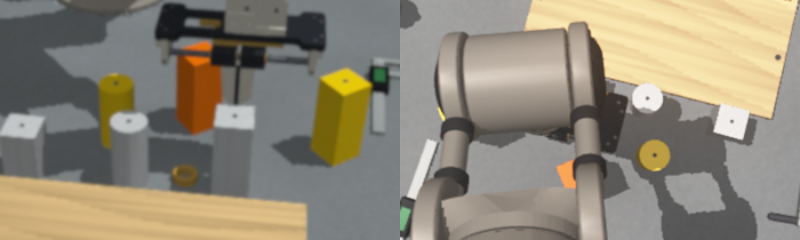

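Left view: the closed fingers stand behind the tall blank's top (235,110), centred in y, with the look-alikes clear. Next is the push.

Request:
{"method": "send_rows", "body": {"series": [[0.004,0,0,0,0,0,1],[0.004,0,0,0,0,0,1],[0.004,0,0,0,0,0,1],[0.004,0,0,0,0,0,1],[0.004,0,0,0,0,0,1]]}}

```text
time: 3.37
tool_pos: [0.5259, 0.1239, 0.0909]
tool_rot: [-3.142, -0.001, -0.239]
contact_force: [-0.3, -0.2, -0.6]
opening: 0.0009
```

Request:
{"method": "send_rows", "body": {"series": [[0.003,0,0,0,0,0,1],[0.003,0,0,0,0,0,1],[0.003,0,0,0,0,0,1],[0.003,0,0,0,0,0,1],[0.003,0,0,0,0,0,1]]}}

```text
time: 3.78
tool_pos: [0.54, 0.1205, 0.0907]
tool_rot: [3.141, 0.0, -0.239]
contact_force: [-1.5, 0.2, 1.5]
opening: 0.0008
```

```bash
python3 go.py; cat > pic.py <<'E'
import sys
from cell import imaging
import cv2,pickle
a=[]
for n in("scene","top"):
    d=imaging.read_camera(n); pickle.dump(d,open(n+"L.pkl","wb")); a.append(d["color"][:,:,::-1])
cv2.imwrite(f"pics/{sys.argv[1]}.png",cv2.hconcat([cv2.resize(a[0][160:340,200:500],(400,240)),cv2.resize(a[1][130:340,130:480],(400,240))]))
E
python3 pic.py push1
```

```text
3.7833 [0.54   0.1205 0.0907] [ 3.1414e+00  3.0000e-04 -2.3900e-01] [-1.55  0.21  1.53] 0.0008355766164292351 [ 0.08  0.54  1.62 -0.    0.98  1.89]
board -0.0473 0.117 0.0787
```

View pics/push1.png

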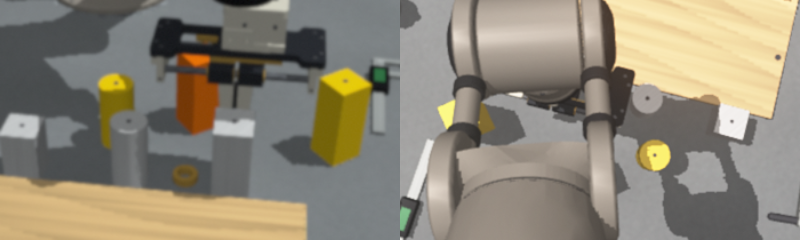

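The fingers now bear on the blank (235,125), which has begun to move. I keep pushing.

Request:
{"method": "send_rows", "body": {"series": [[0.003,0,0,0,0,0,1],[0.003,0,0,0,0,0,1],[0.003,0,0,0,0,0,1],[0.003,0,0,0,0,0,1],[0.003,0,0,0,0,0,1]]}}

```text
time: 4.3
tool_pos: [0.555, 0.1168, 0.0908]
tool_rot: [-3.142, -0.001, -0.239]
contact_force: [-0.1, 0.1, 0.1]
opening: 0.0001
```

Request:
{"method": "send_rows", "body": {"series": [[0.003,0,0,0,0,0,1],[0.003,0,0,0,0,0,1],[0.003,0,0,0,0,0,1],[0.003,0,0,0,0,0,1]]}}

```text
time: 4.63
tool_pos: [0.5664, 0.114, 0.0906]
tool_rot: [3.141, -0.0, -0.239]
contact_force: [-0.9, -0.7, 0.0]
opening: 0.0005
```

```bash
python3 go.py; python3 pic.py push2
```

```text
4.6333 [0.5664 0.114  0.0906] [ 3.1415e+00 -1.0000e-04 -2.3930e-01] [-0.86 -0.67  0.  ] 0.0005265804991997936 [ 0.07  0.57  1.55 -0.    1.02  1.88]
board -0.0201 0.1169 0.0786
```

View pics/push2.png

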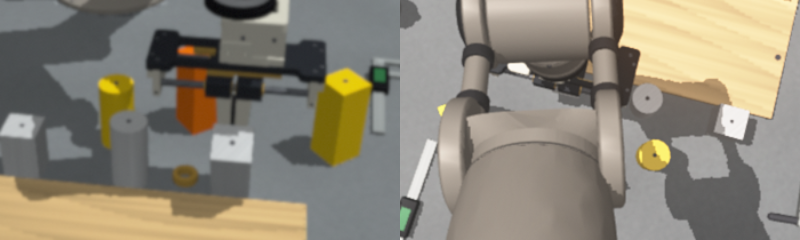

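The blank is now tilted well forward (232,140) and its foot is caught at the edge. I continue.

Request:
{"method": "send_rows", "body": {"series": [[0.003,0,0,0,0,0,1],[0.003,0,0,0,0,0,1],[0.003,0,0,0,0,0,1]]}}

```text
time: 4.98
tool_pos: [0.5751, 0.1119, 0.0907]
tool_rot: [3.142, -0.0, -0.239]
contact_force: [0.4, 0.0, -0.6]
opening: 0.0006
```

```bash
python3 go.py; python3 pic.py push3
```

```text
4.9833 [0.5751 0.1119 0.0907] [ 3.1415e+00 -2.0000e-04 -2.3910e-01] [ 0.43  0.   -0.64] 0.0005572855771831266 [ 0.06  0.59  1.53 -0.    1.03  1.87]
board -0.0111 0.117 0.0787
```

View pics/push3.png

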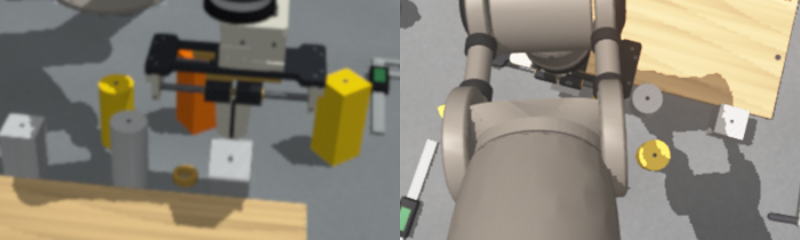

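Request:
{"method": "send_rows", "body": {"series": [[0.003,0,0,0,0,0,1],[0.003,0,0,0,0,0,1],[0.003,0,0,0,0,0,1]]}}

```text
time: 5.33
tool_pos: [0.5838, 0.1098, 0.0907]
tool_rot: [3.142, -0.0, -0.239]
contact_force: [0.2, -0.5, -0.2]
opening: 0.0007
```

```bash
python3 go.py; python3 pic.py push4
```

```text
5.3333 [0.5838 0.1098 0.0907] [ 3.1415e+00 -1.0000e-04 -2.3910e-01] [ 0.24 -0.49 -0.17] 0.0007225595623769116 [ 0.06  0.6   1.5  -0.    1.04  1.87]
board -0.0022 0.117 0.0787
```

View pics/push4.png

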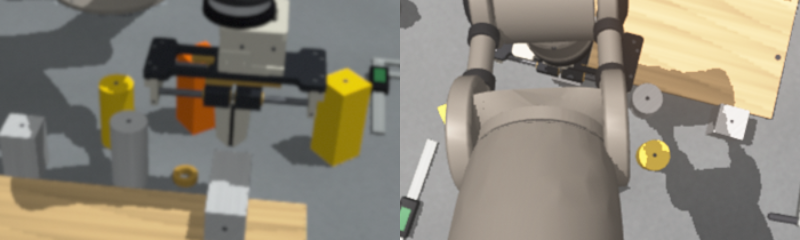

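The blank has tipped, with its top end at (228,200) in the left view. I retreat straight up, then back, to let it settle and clear the view.

Request:
{"method": "send_rows", "body": {"series": [[0,0,-0.03,0,0,0,1],[0,0,-0.03,0,0,0,1],[0,0,-0.03,0,0,0,1],[-0.01,0.03,-0.03,0,0,0,1],[-0.02,0.035,0,0,0,0,1]]}}

```text
time: 5.85
tool_pos: [0.5437, 0.0554, 0.215]
tool_rot: [-3.139, -0.012, -0.236]
contact_force: [1.0, -1.7, 0.3]
opening: 0.0007
```

Request:
{"method": "send_rows", "body": {"series": [[-0.02,0.035,0,0,0,0,1],[-0.02,0.035,0,0,0,0,1],[-0.02,0.035,0,0,0,0,1],[-0.02,0.035,0,0,0,0,1],[-0.01,0.035,0,0,0,0,1]]}}

```text
time: 6.27
tool_pos: [0.4082, -0.0941, 0.2095]
tool_rot: [3.142, 0.001, -0.238]
contact_force: [1.2, -0.4, 0.5]
opening: 0.0001
```

Request:
{"method": "send_rows", "body": {"series": [[-0.01,0.035,0,0,0,0,1],[-0.01,0.035,0,0,0,0,1],[-0.01,0.035,0,0,0,0,1],[-0.01,0.035,0,0,0,0,1],[-0.01,0.035,0,0,0,0,1]]}}

```text
time: 6.68
tool_pos: [0.3196, -0.2532, 0.2097]
tool_rot: [3.141, -0.001, -0.239]
contact_force: [0.6, -0.3, -0.3]
opening: 0.0004
```

```bash
python3 go.py; python3 - <<'E'
from cell import imaging
from h import *
a=[]
for n in("scene","top"):
    d=imaging.read_camera(n); pickle.dump(d,open(n+"L.pkl","wb")); a.append(d["color"][:,:,::-1])
cv2.imwrite("pics/after.png",cv2.hconcat([cv2.resize(a[0][160:460,100:500],(400,300)),cv2.resize(a[1][30:330,130:530],(400,300))]))
E
```

```text
6.6833 [ 0.3196 -0.2532  0.2097] [ 3.1411e+00 -7.0000e-04 -2.3920e-01] [ 0.62 -0.34 -0.31] 0.0004400781916778276 [-0.86  0.14  1.84  0.    1.15  0.95]
board -0.1728 -0.2983 0.1977
```

View pics/after.png

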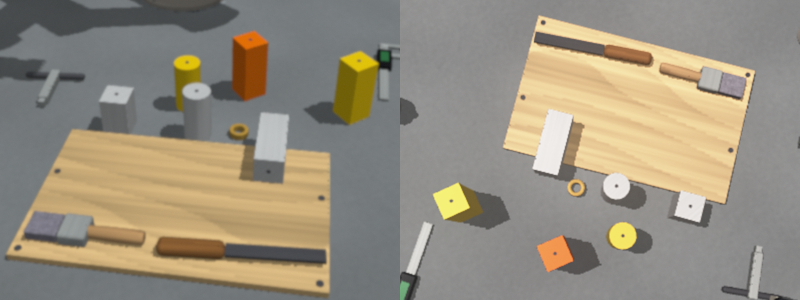

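The blank lies on the board at (553,142) in the right view, apparently square to the edge, with its foot at the edge and the other blanks standing. I measure it next.

```bash
python3 - <<'E'
from h import *
d=pickle.load(open("topL.pkl","rb")); P=cloud(d)
o=np.array([558.2,-4.4]);a=-.2395;B=np.array([[np.cos(a),-np.sin(a)],[np.sin(a),np.cos(a)]])
for n,(u,v,h) in dict(tall=(283,172,.057),rnd=(340,216,.09),short=(414,236,.07)).items():
    m=(abs(P[...,2]-h)<.008)&(d["range_z"]>0)
    w=np.zeros_like(m); w[v-60:v+60,u-60:u+60]=1; m&=w
    k,l=cv2.connectedComponents(m.astype(np.uint8)); m=l==l[v,u]
    cn=max(cv2.findContours(m.astype(np.uint8),cv2.RETR_EXTERNAL,cv2.CHAIN_APPROX_NONE)[0],key=cv2.contourArea)[:,0]
    q=onplane(d,cn[:,0],cn[:,1],h)[:,:2]*1000; r=cv2.minAreaRect(q.astype(np.float32))
    print(n,r,"z",np.percentile(P[m][:,2],[5,50,95]).round(4)); print(" board ctr",(np.array(r[0])-o)@B,"corners",((cv2.boxPoints(r)-o)@B).round(1).tolist())
    if n=="tall":
        A=np.c_[P[m][:,:2],np.ones(m.sum())]; print("plane slope",np.linalg.lstsq(A,P[m][:,2],rcond=None)[0].round(4))
E
```

```text
tall ((610.4510498046875, 104.6566162109375), (45.48365783691406, 110.6789779663086), 76.40547943115234) z [0.0551 0.0575 0.0599]
 board ctr [ 24.88955721 118.33861452] corners [[-30.4, 95.5], [80.3, 95.7], [80.2, 141.2], [-30.5, 141.0]]
plane slope [0.0062 0.0113 0.0526]
rnd ((530.9371948242188, -2.7037200927734375), (43.502716064453125, 43.3704719543457), 0.5498400926589966) z [0.0882 0.0904 0.0926]
 board ctr [-26.88702119  -4.8193364 ] corners [[-53.3, 10.8], [-42.6, -31.2], [-0.5, -20.5], [-11.2, 21.6]]
short ((499.64447021484375, -130.29708862304688), (46.337074279785156, 45.727394104003906), 75.2258071899414) z [0.0676 0.0706 0.0726]
 board ctr [ -27.01924143 -136.19393373] corners [[-50.3, -158.9], [-4.6, -159.8], [-3.7, -113.4], [-49.5, -112.6]]
```

The blank is square to the edge within 0.2° and lies flat, and the other two have not moved. But the foot slid back and overhangs the edge by about 30 mm (x = −30). I will mend that by pushing flat on the foot face, about 25 mm towards +x. The fingertips will be at z≈0.047 so that the gripper body stays above the yellow block.

```bash
python3 go.py .5393 .1207 .209
```

```text
6.7833 [ 0.3188 -0.2558  0.2096] [ 3.1396e+00 -4.0000e-04 -2.4530e-01] [0.34 0.18 0.19] 0.00044548958604082164 [-0.86  0.14  1.84 -0.    1.15  0.95]
tool shift [ 1.225e-01 -4.188e-01 -2.000e-04]
board -0.1729 -0.301 0.1976
```

Request:
{"method": "send_rows", "body": {"series": [[0.0102,-0.0349,0,0,0,0,1],[0.0102,-0.0349,0,0,0,0,1],[0.0102,-0.0349,0,0,0,0,1],[0.0102,-0.0349,0,0,0,0,1],[0.0102,-0.0349,0,0,0,0,1]]}}

```text
time: 7.2
tool_pos: [0.4122, -0.0922, 0.2096]
tool_rot: [-3.142, -0.0, -0.239]
contact_force: [0.5, -0.1, -0.0]
opening: 0.0006
```

Request:
{"method": "send_rows", "body": {"series": [[0.0102,-0.0349,0,0,0,0,1],[0.0102,-0.0349,0,0,0,0,1],[0.0102,-0.0349,0,0,0,0,1],[0.0102,-0.0349,0,0,0,0,1],[0.0102,-0.0349,0,0,0,0,1]]}}

```text
time: 7.62
tool_pos: [0.5029, 0.0658, 0.2095]
tool_rot: [-3.141, -0.0, -0.238]
contact_force: [0.7, -0.0, 0.4]
opening: 0.0003
```

Request:
{"method": "send_rows", "body": {"series": [[0.0102,-0.0349,0,0,0,0,1],[0.0102,-0.0349,0,0,0,0,1],[0,0,0,0,0,0,1],[0,0,0,0,0,0,1],[0,0,0,0,0,0,1]]}}

```text
time: 8.03
tool_pos: [0.5383, 0.1264, 0.209]
tool_rot: [3.141, 0.001, -0.238]
contact_force: [0.1, -0.7, 0.2]
opening: 0.0008
```

```bash
python3 go.py .5393 .1207 .047
```

```text
8.0333 [0.5383 0.1264 0.209 ] [ 3.1409e+00  1.1000e-03 -2.3800e-01] [ 0.08 -0.74  0.21] 0.0007575555410742685 [ 0.09  0.41  1.47 -0.    1.26  1.9 ]
tool shift [0.0025 0.0052 0.162 ]
board -0.0504 0.1224 0.197
```

Request:
{"method": "send_rows", "body": {"series": [[0,0.005,0.025,0,0,0,1],[0,0,0.025,0,0,0,1],[0,0,0.025,0,0,0,1],[0,0,0.02,0,0,0,1],[0,0,0.015,0,0,0,1]]}}

```text
time: 8.45
tool_pos: [0.5363, 0.1198, 0.0979]
tool_rot: [3.141, 0.002, -0.241]
contact_force: [0.4, 0.3, -0.1]
opening: 0.0001
```

Request:
{"method": "send_rows", "body": {"series": [[0,0,0.01,0,0,0,1],[0,0,0.01,0,0,0,1],[0,0,0.01,0,0,0,1],[0,0,0.01,0,0,0,1],[0,0,0,0,0,0,1]]}}

```text
time: 8.87
tool_pos: [0.5368, 0.1208, 0.0578]
tool_rot: [3.141, 0.002, -0.24]
contact_force: [0.5, 0.4, 0.6]
opening: 0.0001
```

Request:
{"method": "send_rows", "body": {"series": [[0,0,0.003,0,0,0,1],[0,0,0.003,0,0,0,1],[0,0,0.003,0,0,0,1],[0,0,0.003,0,0,0,1],[0,0,0,0,0,0,1]]}}

```text
time: 9.28
tool_pos: [0.5376, 0.1211, 0.047]
tool_rot: [3.141, 0.0, -0.239]
contact_force: [0.4, -0.3, -0.2]
opening: 0.0003
```

```bash
python3 go.py .5393 .1207 .047;python3 pic.py foot
```

```text
9.2833 [0.5376 0.1211 0.047 ] [ 3.1414e+00  4.0000e-04 -2.3920e-01] [ 0.44 -0.26 -0.2 ] 0.00025244834689868226 [ 0.08  0.59  1.67 -0.    0.88  1.89]
tool shift [ 0.0018 -0.     -0.    ]
board -0.0498 0.117 0.035
```

View pics/foot.png

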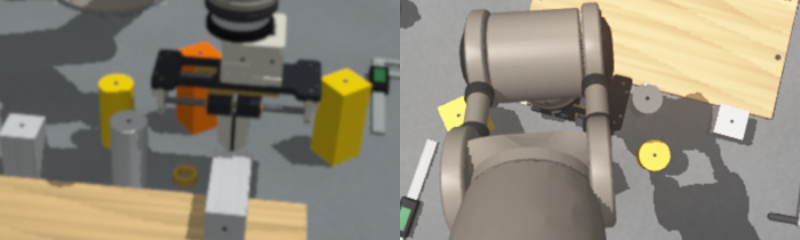

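The fingers are just behind the foot face, clear of the yellow block. I push about 33 mm, of which 8–10 mm is free travel.

Request:
{"method": "send_rows", "body": {"series": [[0.003,0,0,0,0,0,1],[0.003,0,0,0,0,0,1],[0.003,0,0,0,0,0,1],[0.003,0,0,0,0,0,1],[0.003,0,0,0,0,0,1]]}}

```text
time: 9.8
tool_pos: [0.5508, 0.1177, 0.0473]
tool_rot: [3.141, 0.004, -0.239]
contact_force: [-7.4, 1.5, 5.6]
opening: 0.0007
```

Request:
{"method": "send_rows", "body": {"series": [[0.003,0,0,0,0,0,1],[0.003,0,0,0,0,0,1],[0.003,0,0,0,0,0,1],[0.003,0,0,0,0,0,1],[0.003,0,0,0,0,0,1]]}}

```text
time: 10.22
tool_pos: [0.5653, 0.1143, 0.0472]
tool_rot: [3.141, 0.004, -0.239]
contact_force: [-6.1, 1.4, 4.6]
opening: 0.0005
```

Request:
{"method": "send_rows", "body": {"series": [[0.002,0,0,0,0,0,1],[0.001,0,0,0,0,0,1],[0,0,0,0,0,0,1]]}}

```text
time: 10.47
tool_pos: [0.5685, 0.1135, 0.0473]
tool_rot: [3.141, 0.003, -0.239]
contact_force: [-5.6, 1.0, 4.0]
opening: -0.0
```

```bash
python3 go.py; python3 - <<'E'
from cell import imaging
from h import *
d=imaging.read_camera("scene"); pickle.dump(d,open("sceneL.pkl","wb")); P=cloud(d)*1000
o=np.array([558.2,-4.4]);a=-.2395;B=np.array([[np.cos(a),-np.sin(a)],[np.sin(a),np.cos(a)]])
b=(P[...,:2]-o)@B
m=(abs(P[...,2]-57)<5)&(b[...,0]>-60)&(b[...,0]<150)&(abs(b[...,1]-118)<40)
x=b[m]; print(np.percentile(x,[1,5,95,99],axis=0))
cv2.imwrite("pics/foot2.png",cv2.resize(d["color"][160:340,200:500,::-1],(800,480)))
E
```

```text
10.4667 [0.5685 0.1135 0.0473] [ 3.141   0.0035 -0.2392] [-5.63  1.01  3.99] -4.0329494548474844e-05 [0.06 0.63 1.58 0.   0.93 1.87]
board -0.0179 0.117 0.0353
[[ -8.07813766  98.35487167]
 [ -4.38859876 100.23329464]
 [101.96110597 140.49155182]
 [103.71171673 142.31912106]]
```

View pics/foot2.png

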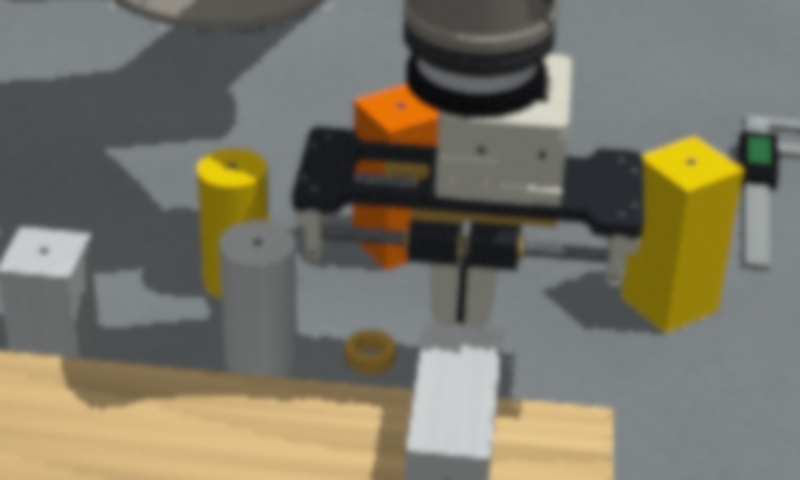

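The far end is at x≈103, so the foot is at about −7 mm and still flat. I nudge it 3 mm more, back off along −x, then rise and clear the view.

Request:
{"method": "send_rows", "body": {"series": [[0.0015,0,0,0,0,0,1],[0.0015,0,0,0,0,0,1],[0,0,0,0,0,0,1],[-0.005,0,0,0,0,0,1],[-0.01,0,0,0,0,0,1]]}}

```text
time: 10.93
tool_pos: [0.5592, 0.1159, 0.0474]
tool_rot: [-3.141, -0.002, -0.24]
contact_force: [-0.5, -0.4, -0.5]
opening: 0.0005
```

Request:
{"method": "send_rows", "body": {"series": [[-0.01,0,0,0,0,0,1],[0,0,-0.02,0,0,0,1],[0,0,-0.03,0,0,0,1],[0,0,-0.035,0,0,0,1],[0,0,-0.035,0,0,0,1]]}}

```text
time: 11.35
tool_pos: [0.5481, 0.1184, 0.1684]
tool_rot: [3.141, 0.001, -0.239]
contact_force: [1.1, -0.5, 0.2]
opening: 0.0005
```

Request:
{"method": "send_rows", "body": {"series": [[0,0,-0.035,0,0,0,1],[-0.01,0.035,0,0,0,0,1],[-0.01,0.035,0,0,0,0,1],[-0.01,0.035,0,0,0,0,1],[-0.01,0.035,0,0,0,0,1]]}}

```text
time: 11.77
tool_pos: [0.4756, -0.0091, 0.2027]
tool_rot: [3.141, -0.001, -0.238]
contact_force: [1.0, -0.3, -0.3]
opening: 0.0002
```

Request:
{"method": "send_rows", "body": {"series": [[-0.01,0.035,0,0,0,0,1],[-0.01,0.035,0,0,0,0,1],[-0.01,0.035,0,0,0,0,1],[-0.01,0.035,0,0,0,0,1],[-0.01,0.035,0,0,0,0,1]]}}

```text
time: 12.18
tool_pos: [0.3854, -0.1676, 0.2027]
tool_rot: [3.141, -0.001, -0.239]
contact_force: [1.0, -0.8, -0.6]
opening: 0.0002
```

Request:
{"method": "send_rows", "body": {"series": [[-0.01,0.035,0,0,0,0,1],[-0.01,0.035,0,0,0,0,1],[-0.01,0.035,0,0,0,0,1],[0,0,0,0,0,0,1],[0,0,0,0,0,0,1]]}}

```text
time: 12.6
tool_pos: [0.3316, -0.2626, 0.2024]
tool_rot: [3.141, -0.001, -0.244]
contact_force: [1.0, 0.9, 0.1]
opening: 0.0005
```

```bash
python3 go.py; python3 - <<'E'
from cell import imaging
from h import *
im=[]
for n in("scene","top"):
    d=imaging.read_camera(n); im.append(d["color"][:,:,::-1])
cv2.imwrite("pics/final.png",cv2.hconcat([im[0][160:460,100:500],im[1][30:330,130:530]]))
P=cloud(d)
o=np.array([558.2,-4.4]);a=-.2395;B=np.array([[np.cos(a),-np.sin(a)],[np.sin(a),np.cos(a)]])
for n,(u,v,h) in dict(tall=(285,160,.057),rnd=(340,216,.09),short=(414,236,.07)).items():
    m=(abs(P[...,2]-h)<.008)&(d["range_z"]>0)
    w=np.zeros_like(m); w[v-60:v+60,u-60:u+60]=1; m&=w
    k,l=cv2.connectedComponents(m.astype(np.uint8)); m=l==l[v,u]
    cn=max(cv2.findContours(m.astype(np.uint8),cv2.RETR_EXTERNAL,cv2.CHAIN_APPROX_NONE)[0],key=cv2.contourArea)[:,0]
    q=onplane(d,cn[:,0],cn[:,1],h)[:,:2]*1000; r=cv2.minAreaRect(q.astype(np.float32))
    print(n,r,np.median(P[m][:,2]).round(4)," board ctr",(np.array(r[0])-o)@B,((cv2.boxPoints(r)-o)@B).round(1).tolist())
E
```

```text
12.6 [ 0.3316 -0.2626  0.2024] [ 3.1412e+00 -5.0000e-04 -2.4370e-01] [0.97 0.85 0.1 ] 0.0004580542059229854 [-0.85  0.18  1.82 -0.    1.14  0.96]
board -0.1589 -0.3046 0.1904
tall ((633.7268676757812, 98.8737564086914), (45.61835479736328, 111.23189544677734), 76.418212890625) 0.0576  board ctr [ 48.87279878 118.2422346 ] [[-6.7, 95.3], [104.5, 95.6], [104.4, 141.2], [-6.8, 140.9]]
rnd ((530.9370727539062, -2.696044921875), (43.55082702636719, 43.322410583496094), 0.27940863370895386) 0.0906  board ctr [-26.88896045  -4.81190926] [[-53.3, 10.9], [-42.8, -31.1], [-0.5, -20.6], [-11.0, 21.5]]
short ((499.5732421875, -130.2777099609375), (46.35594177246094, 45.85708999633789), 75.25764465332031) 0.0705  board ctr [ -27.09303333 -136.19200469] [[-50.4, -159.0], [-4.6, -159.8], [-3.8, -113.4], [-49.6, -112.6]]
```

View pics/final.png

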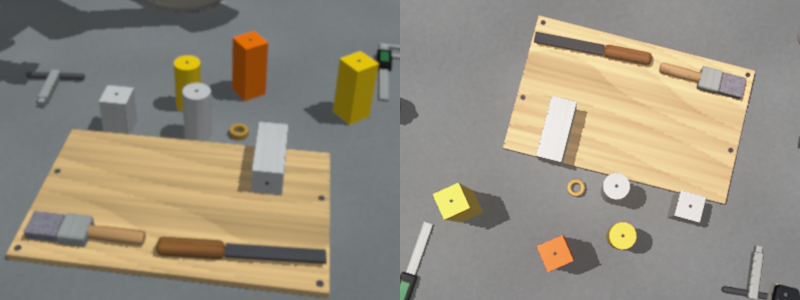

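The blank lies flat at (557,130) in the right view. It is square to the edge within 0.2° and its foot is about 6 mm over the edge. The other blanks have not moved and the arm is clear, so I hand in.

```bash
python3 -c "
from cell import workorder
print(workorder.hand_in())"
```

```text
the job is handed in; nothing more can be done
None
```

The tall square blank is lying on its side on the board, square to the front edge with its foot end at the edge, and the job is handed in. I pushed it over with the shut fingers about 90 mm up and never gripped or lifted it.

- **Correction:** as it tipped, the foot slid back and overhung the edge by about 30 mm. I pushed it forward about 24 mm with a flat push on the foot face.
- **Final position:** it is square to the edge within about 0.2°, and its upper face is at 57.6 mm, against 57 mm for lying flat on the board. The foot end still overhangs the edge by about 6 to 7 mm.
- **Other blanks:** the short square and round blanks are within 0.1 mm of where they were first measured, and the yellow and orange look-alikes look unmoved in the pictures.
- **Limits:** the job took about 12.7 s of the 27 s allowed. The highest wrist force I saw was about 9.5 N, read only at the end of each call. The arm was clear of everything when I handed in.

No check failed. During the foot push the scene camera put the foot at about −7 mm and the finger position about −8.4 mm. The top camera then read −6.7 mm after a further 3 mm nudge, so the views differ by 2 to 3 mm, about the 2 mm calibration.

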